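# Latch a carrier plate into an inclined rack with gravity catches

## Task

Pick up the loose aluminium carrier plate by its black handle and lay it on the lower part of the sloping rack bed, between the side rails, then slide it up the slope so that its own front edge lifts the two hinged catches, until both catches have dropped behind its rear edge. Let go, so that the plate lies flat on the bed held between the catches and the upper stop. Do not touch the catches with the gripper, and leave the jar, the tin and the wood block where they stand.

Things in the scene. Friction and masses are not known exactly. Their poses are not given: they have to be found in the camera images.
- carrier_grip (a point): Grip point in the black block handle of the loose aluminium carrier plate, 44 mm above the plate's underside, over its centre. Plate 100 (own x) x 120 (own y) x 12 mm, about 0.4 kg, flat on the table at the start. Handle 56 mm long (x), 16 mm wide (y, pinch across this), top 62 mm above the underside. Own z is square to the plate. Same either way round: either 120 mm edge may lead.
- bed: Fixed rack's sloping bed, 274 mm long. Origin: middle of its lower end, on its surface, 30 mm above the table. Own x runs up the slope (30 deg above level), y to the left, z square to it. Rails 16 mm high leave a channel 126 mm wide, flared over the lowest 30 mm. Brackets of the catches stand on the rails at x 85 to 115 mm, 40 mm high. Lower the plate with its centre at x 15 to 30 mm, short of the catches. Smooth: let go, it slides down.
- bed_stop (a point): Middle of the face of the upper stop (22 mm high) on the bed's surface, at bed x = 256 mm, y = z = 0. With the plate flat on the bed, its front edge first meets the catches when its centre is at bed x = 68 mm; its rear edge clears the lifted catches only at 196 mm; against this stop its centre is at 206 mm. Let go above 196 mm, it slides back a little onto the dropped catches.
- catch_left_nose (a point): Lower corner of the tip of the left steel catch, a bar 12 mm wide on a pin at bed x 100, y 52, 30 mm above the bed, slanting down and up-slope. Its rear end is at bed x 92 mm. Hanging, the tip is at bed x 140 mm, 3 mm above the bed, and blocks the way back. The plate's front edge sliding up lifts it with under 3 N; it rides on the plate and falls by its weight.
- catch_right_nose (a point): The same for the right catch, at bed y = -52 mm.
- catch_left (a joint): Angle of the left catch: 0 hanging at rest (dropped), about 0.26 rad when it rides on top of the plate, at most 0.9.
- catch_right (a joint): The same for the right catch.
- jar: Bystander: round sample jar with screw lid, 60 mm across, 85 mm tall, standing; origin at the centre of its underside.
- block: Bystander: wood block 45 x 96 x 35 mm, long along own y, on the table; origin at the centre of its underside.
- tin: Bystander: round aluminium moisture tin, 62 mm across, 34 mm tall; origin at the centre of its underside.

How it is judged (in metres and radians):
On the way:
1. the carrier slides up the bed, lying on it, with both catches lifted and riding on it (z of carrier_grip in the frame of bed between 0.038 and 0.052 m and y of carrier_grip in the frame of bed between -0.008 and 0.008 m and angle between the z axis of bed and the z axis of carrier_grip, either way round below 0.1 rad and angle between the x axis of bed and the x axis of carrier_grip, either way round below 0.1 rad and x of carrier_grip in the frame of bed between 0.08 and 0.187 m and value of joint each of catch_left, catch_right above 0.15 rad), for 0.1 s.
At the end, for the whole second after the job is handed in: The carrier lies flat on the bed (within 0.1 rad, centred within 8 mm) between catches and upper stop (its centre 186 to 210 mm up the bed), both catches dropped behind it (below 0.08 rad), and it is released and at rest (z of carrier_grip in the frame of bed between 0.038 and 0.052 m and y of carrier_grip in the frame of bed between -0.008 and 0.008 m and angle between the z axis of bed and the z axis of carrier_grip, either way round below 0.1 rad and angle between the x axis of bed and the x axis of carrier_grip, either way round below 0.1 rad and x of carrier_grip in the frame of bed between 0.186 and 0.21 m and value of joint each of catch_left, catch_right below 0.08 rad and linear speed of carrier below 0.02 m/s and contact force between the fingers and carrier below 0.2 N); the robot touches nothing.
It fails at once if the gripper touches a catch (contact force between the fingers and catch_left above 1 N or contact force between the fingers and catch_right above 1 N).
It fails at once if a bystander is moved by more than 3 cm or the jar tipped (distance of any of jar, block, tin from where it was at the start of the episode above 0.03 m or angle between jar's own z axis and vertical above 0.5 rad).
It also fails if it takes over 43 s, if anything falls off the work surface, if the arm or the gripper's body presses on something with over 40 N, if the wrist force passes 120 N, or if a joint passes its speed limit or range.

## Robot

A 6-joint arm with a two-finger parallel gripper is mounted at the origin on the work surface; the furniture and walls round the work are solid. World frame = base frame: x ahead of the robot, y to its left, z up, the work surface at z = 0. Lengths are in m, angles in degrees, forces in N, time in s.
With the tool pointing down it reaches from about 0.35 to 0.875 m from the base axis. Payload 4.2 kg.
Tool frame: the origin (TCP) lies midway between the tips of the shut fingers; the grasp point (between the pads) lies 19 mm behind it; y points along the fingers, z is the direction in which the jaws open and shut, and the axes are right-handed (so a half turn about y gives the same grasp; the last joint's range is limited). The gripper opens to 87 mm and grips with 3 to 60 N. Pads are 19 mm wide; open, the fingers measure 117 mm over their backs; the gripper's body (75 mm by 190 mm) begins 51 mm behind the grasp point.
Start: joints at [-61.215, 22.042, 0.453, 0, -68.411, -14.817], TCP at [0.151, -0.606, 0.223] pointing down, gripper open.
Joint ranges: [-179.83, 179.83], [-69.29, 118.12], [-61.27, 80.66], [-181.25, 117.63], [-171.15, -9.14], [-177.46, 177.46]. Speed limits (degrees/s): [159.86, 159.86, 180, 180, 180, 180].

## Interface

Orientations are given as [roll, pitch, yaw] about the fixed x, y, z axes, in that order (R = Rz(yaw) Ry(pitch) Rx(roll)).
In Python, from workcell import env gives the robot as it stands. The module is installed in compiled form; this text tells all that it offers. Calls block until the motion is done:
- env.goto(position, orientation): joint-space move of the TCP to a pose.
- env.move_straight(position, rotation=None, rate=0.15, force_limit=None): straight line of the TCP; rotation=None keeps the orientation; rate is the mean speed in m/s. With force_limit (N) it stops when the force on the tool has changed by that much, and returns True; else False.
- env.set_joints(angles): joint-space move.
- env.gripper_to(opening, grasp_force=None): opening from 0.0 (shut) to 1.0 (fully open); grasp_force is the grip in N (None keeps the last); returns when the fingers have stopped.
- env.dwell(seconds).
- env.inverse_kinematics(position, orientation): joint angles nearest the present ones, or None.
- env.read_state(): the state.
- env.grab_frame(name): name is "scene" or "top" or "wrist"; returns a dict with "image" (384x512x3 uint8, blue, green, red), "fx", "fy", "cx", "cy" (pixels), "position" and "orientation" of the camera in the world. Camera axes: x right, y up, looking along -z (the intrinsics and any distortion apply to the point x, -y, -z); pixel columns grow to the right and rows downward; lengths in m; the calibration is good to about 2 mm. A picture is of the moment at which its call begins. There is no depth.
A pose or a line that the arm cannot do raises env.Unreachable and nothing moves.
- env.close_job(): hands the job in, once; it reports no verdict.
Trained networks look in a picture, given as the dict that the camera call returned (one of the last four; its "shot" number tells which), for a name from the list of things; names that differ only in an ending like _2 or _b are one class to them, and where a whole thing is asked for, a point or a joint stands for the part that bears it (a point fixed in the world has none). Each returns a list of dicts, best first, with "score" (0 to 1); they miss things now and then, are a little off and sometimes report something else, mostly with a low value. They report only what shows in the picture. A call takes as long as a camera call.
- env.search_frame(picture, thing): "xyz" ([x, y, z] in m, in world coordinates, good to about 4 mm: the middle of the surface that is visible of it).
- env.trace(picture, thing): "mask" (384x512 bool, what is visible of it).
The state is a dict: "clock": time; "joint_positions": joint angles; "qvel": joint speeds; "joint_torque": joint torques, N m; "position": TCP position; "tool_rot": TCP orientation; "force": force on the tool from outside, world axes, zero at the start; "wrist_torque": the same for the moment, N m; "opening": opening from 0.0 (shut) to 1.0 (fully open).
Only numpy, scipy, OpenCV 4.12 (cv2) and the standard library are available. Lean on these libraries where they do the work, as an engineer would, in place of code of your own. Each camera call takes 0.05 s, during which the arm holds its last target.

## Working session

There is one attempt and no reset: what is moved stays moved. The work goes in short steps, each a Python script; the robot and the scene stay as the last script left them, time stands still between calls to the robot, and variables do not carry over. Pictures are saved under pics/ and viewed, and the job is handed in when it is done.

```bash
mkdir -p pics; ls; python3 - <<'E'
from workcell import env
import cv2, numpy as np
print(env.read_state())
for n in ["scene","top","wrist"]:
    f=env.grab_frame(n)
    cv2.imwrite(f"pics/{n}0.png",f["image"])
    print(n,{k:v for k,v in f.items() if k!="image"})
    for t in ["carrier_grip","bed","catch_left_nose","catch_right_nose","bed_stop","jar","block","tin"]:
        try: print(t,[(np.round(d["xyz"],4).tolist(),round(d["score"],2)) for d in env.search_frame(f,t)[:3]])
        except Exception as e: print(t,e)
print(env.read_state()["clock"])
E
```

```text
pics
{'clock': 0.0, 'joint_positions': array([-6.12129121e+01,  2.20893263e+01,  3.79339628e-01, -2.99688749e-02,
       -6.84101753e+01, -1.48167088e+01]), 'qvel': array([-0.032366  , -0.04174961,  0.03663376,  0.05259948,  0.06902965,
        0.09767231]), 'joint_torque': array([-7.49036117e-04, -3.90665352e+01,  1.87402761e+01,  4.21992078e+00,
        1.08296119e-02, -2.24172213e-04]), 'position': array([ 0.15076553, -0.6059192 ,  0.22146917]), 'tool_rot': array([-8.98767107e+01,  3.81210453e-03,  1.39593266e+01]), 'force': array([ 0.07417779, -0.24823513, -0.33800561]), 'wrist_torque': array([0.01842384, 0.03657477, 0.0282426 ]), 'opening': 1.0001653059006206}
scene {'fx': 377.1749116531556, 'fy': 377.1749116531556, 'cx': 257.2023003158691, 'cy': 191.41025912562202, 'position': array([0.04473567, 0.77797403, 1.0814732 ]), 'orientation': array([  41.30870261,   -1.04719034, -152.62233543]), 'shot': 1}
carrier_grip [([0.4761, -0.1934, 0.0097], 0.68)]
bed [([0.409, 0.4281, 0.1115], 0.61)]
catch_left_nose [([0.3514, 0.3956, 0.1129], 0.57)]
catch_right_nose [([0.4509, 0.3695, 0.1046]
[... 367 characters left out ...]
7]), 'orientation': array([  9.65557458,  -0.6814295 , -90.64350578]), 'shot': 2}
carrier_grip [([0.4922, -0.1963, 0.0095], 0.56)]
bed []
catch_left_nose [([0.3635, -0.2041, 0.0285], 0.62), ([0.4121, 0.4117, 0.111], 0.42)]
catch_right_nose []
bed_stop []
jar [([0.4613, -0.0849, 0.0856], 0.52)]
block []
tin [([0.3626, -0.2008, 0.0281], 0.64)]
wrist {'fx': 287.9004442315819, 'fy': 287.9004442315819, 'cx': 256.30634286166804, 'cy': 190.87414768320244, 'position': array([ 0.08614319, -0.62349902,  0.38395115]), 'orientation': array([-1.41290550e+01,  3.64541103e-02,  1.04018990e+02]), 'shot': 3}
carrier_grip []
bed []
catch_left_nose []
catch_right_nose []
bed_stop []
jar []
block []
tin []
1.35
```

View pics/scene0.png

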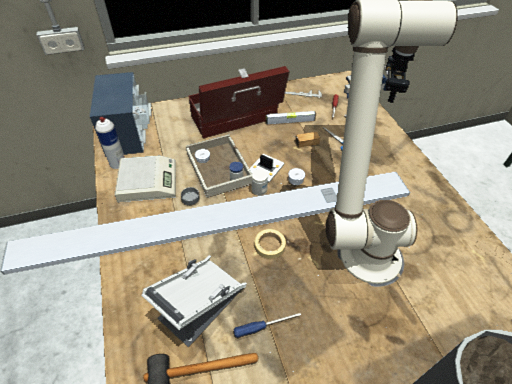

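View pics/top0.png

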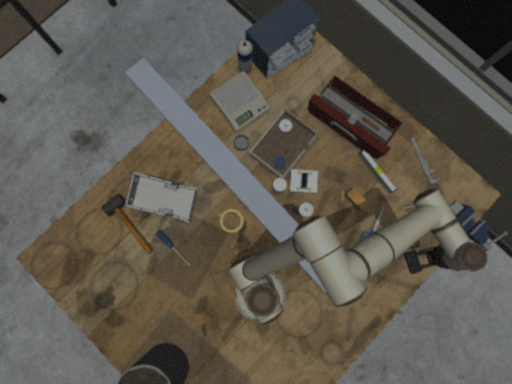

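View pics/wrist0.png

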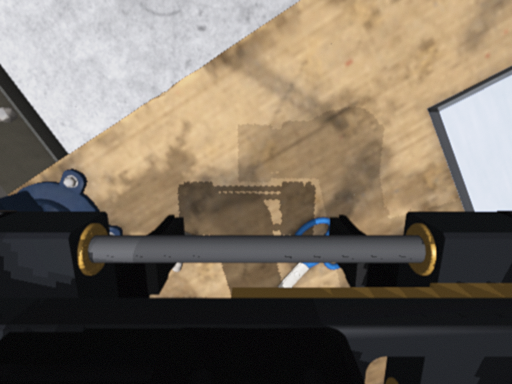

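The scene view shows the carrier (about 268,165), the rack (195,290) and a long pale strip between them, whose height I don't know yet. I'll enlarge the crops and triangulate it.

```bash
cat > h.py <<'E'
from workcell import env
import cv2, numpy as np
from scipy.spatial.transform import Rotation as R
def E(o): return R.from_euler('xyz',o,degrees=True).as_matrix()
def ray(f,u,v):
    d=np.array([(u-f["cx"])/f["fx"],-(v-f["cy"])/f["fy"],-1.0]); d=E(f["orientation"])@d
    return np.array(f["position"]),d/np.linalg.norm(d)
def atz(f,u,v,z):
    p,d=ray(f,u,v); return p+d*(z-p[2])/d[2]
def tri(*rs):
    A=np.zeros((3,3));b=np.zeros(3)
    for p,d in rs:
        M=np.eye(3)-np.outer(d,d);A+=M;b+=M@p
    x=np.linalg.solve(A,b); return x,[float(np.linalg.norm((np.eye(3)-np.outer(d,d))@(x-p))) for p,d in rs]
def proj(f,X):
    c=(np.atleast_2d(X)-f["position"])@E(f["orientation"])
    return np.c_[f["cx"]+f["fx"]*c[:,0]/-c[:,2], f["cy"]-f["fy"]*c[:,1]/-c[:,2]]
SC={'fx': 377.1749116531556, 'fy': 377.1749116531556, 'cx': 257.2023003158691, 'cy': 191.41025912562202, 'position': np.array([0.04473567, 0.77797403, 1.0814732 ]), 'orientation': np.array([  41.30870261,   -1.04719034, -152.62233543])}
TP={'fx': 400.0390060128244, 'fy': 400.0390060128244, 'cx': 251.77833704981862, 'cy': 190.97218488278975, 'position': np.array([0.15077607, 0.05377079, 1.75620667]), 'orientation': np.array([  9.65557458,  -0.6814295 , -90.64350578])}
def crop(img,u0,v0,u1,v1,s,name):
    cv2.imwrite("pics/"+name,cv2.resize(img[v0:v1,u0:u1],None,fx=s,fy=s,interpolation=cv2.INTER_CUBIC))
E
python3 - <<'E'
from h import *
s=cv2.imread("pics/scene0.png");t=cv2.imread("pics/top0.png")
crop(s,130,245,260,345,6,"s_rack.png")
crop(s,180,130,310,215,6,"s_car.png")
crop(t,110,160,210,235,8,"t_rack.png")
crop(t,230,95,330,225,4,"t_car.png")
# strip ends: far-left end corners
a=tri(ray(SC,5,245),ray(TP,145,60)); b=tri(ray(SC,5,270),ray(TP,127,72)); print(a,b)
b=tri(ray(SC,5,245),ray(TP,127,72));print(b); print(tri(ray(SC,5,270),ray(TP,145,60)))
E
```

```text
(array([ 1.08806784,  0.531868  , -0.00150959]), [0.009851487355152426, 0.009851487355152367]) (array([1.01385524, 0.6030278 , 0.00670056]), [0.001506734857472859, 0.0015067348574725754])
(array([0.95361606, 0.56581019, 0.14147705]), [0.005583773163567017, 0.005583773163566902])
(array([ 1.17132678,  0.57204283, -0.17255076]), [0.0019956827611839947, 0.001995682761184012])
```

View pics/s_rack.png

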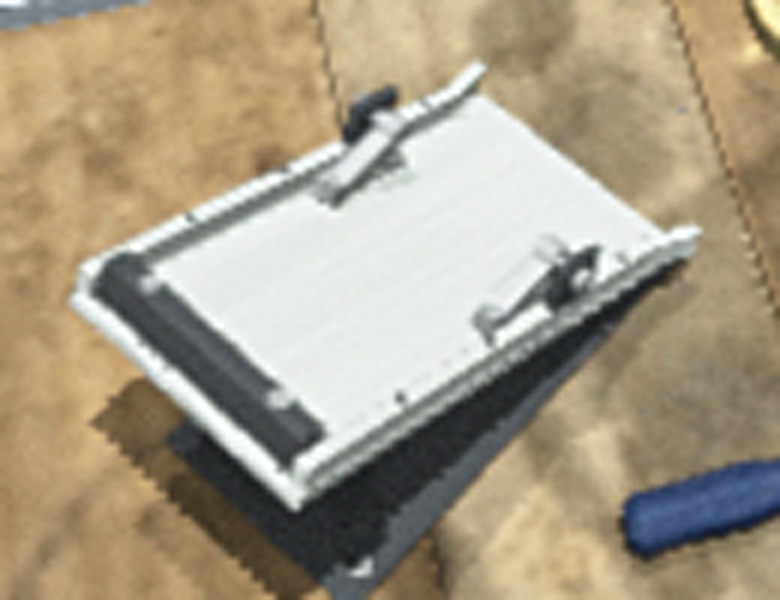

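View pics/s_car.png

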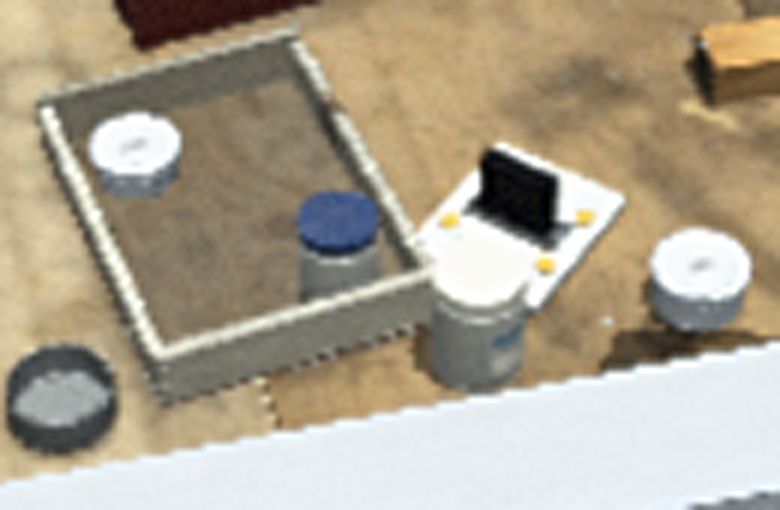

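View pics/t_rack.png

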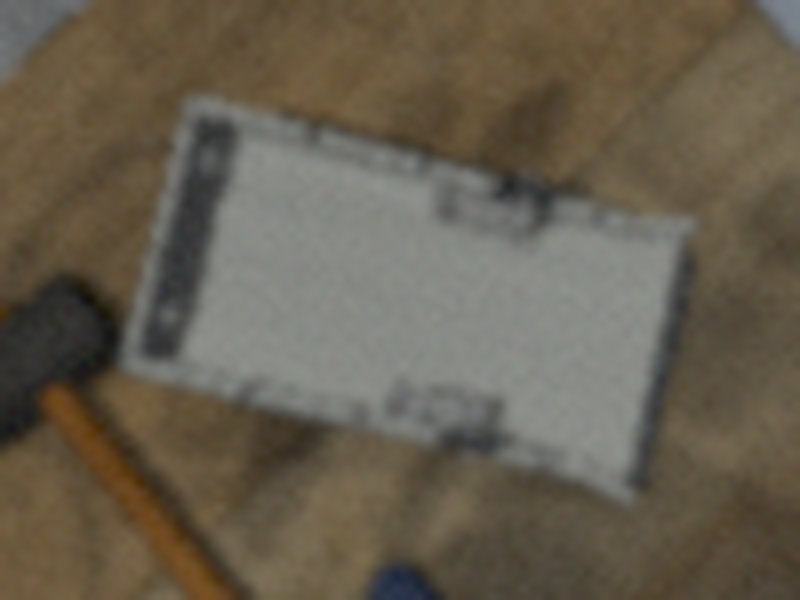

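View pics/t_car.png

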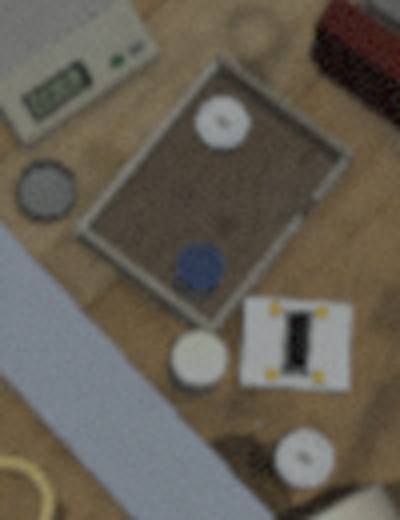

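```bash
python3 - <<'E'
from h import *
def pl(f,a,b):
    p,d=ray(f,*a);_,e=ray(f,*b);n=np.cross(d,e);n/=np.linalg.norm(n);return n,n@p
def line(s1,s2,t1,t2):
    n,c=pl(SC,s1,s2);m,k=pl(TP,t1,t2);d=np.cross(n,m);d/=np.linalg.norm(d)
    for x in (0.2,0.4,0.6,0.9):
        print(np.round(np.linalg.solve([n,m,[1,0,0]],[c,k,x]),3))
line((180,211.3),(310,187.5),(230,151.3),(297.5,222.5))
s=cv2.imread("pics/scene0.png");t=cv2.imread("pics/top0.png")
crop(s,0,150,512,290,1.55,"s_strip.png");crop(t,110,40,350,300,2.3,"t_strip.png")
E
```

```text
[ 0.2   -0.266  0.007]
[ 0.4   -0.083  0.011]
[0.6   0.1   0.015]
[0.9   0.374 0.021]
```

View pics/s_strip.png

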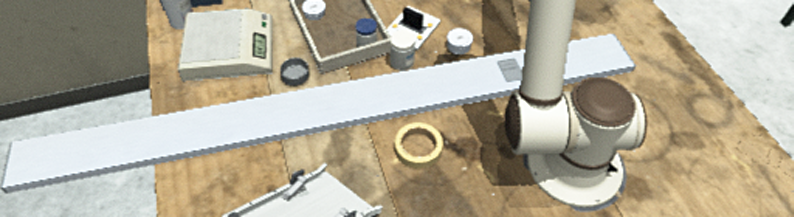

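View pics/t_strip.png

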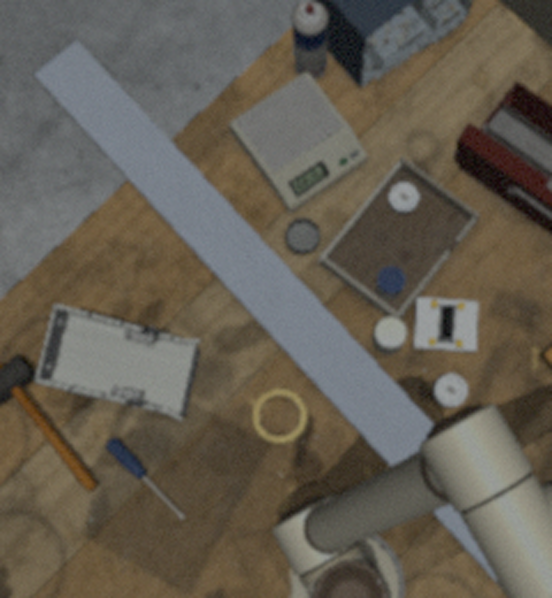

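```bash
python3 - <<'E'
from h import *
x,e=tri(ray(SC,266.3,161),ray(TP,304.5,180)); print(x,e)
# plate corners top crop -> z=.012
for u,v in [(247,297),(352,300),(350,390),(240,387)]: print(np.round(atz(TP,230+u/4,95+v/4,0.012),3))
for u,v in [(500,145),(625,197),(538,308),(415,245)]: print('s',np.round(atz(SC,180+u/6,130+v/6,0.012),3))
# rack: scene crop low end corners of bed (z~.03/.046), top
for u,v in [(480,70),(697,232)]: print('rl',np.round(atz(SC,130+u/6,245+v/6,0.044),3))
for u,v in [(690,225),(632,497)]: print('rt',np.round(atz(TP,110+u/8,160+v/8,0.044),3))
for u,v in [(190,100),(125,370)]: print('ru',np.round(atz(TP,110+u/8,160+v/8,0.175),3))
x=np.array([0.48,-0.196,0.3])
for p,y in [(x,0),(x,180),(x,10)]:
    print(env.inverse_kinematics(p,[-90,0,y]))
E
```

```text
[ 0.48919525 -0.20087352  0.04240334] [0.0005307834744682868, 0.0005307834744682743]
[ 0.544 -0.15   0.012]
[ 0.54  -0.268  0.012]
[ 0.438 -0.261  0.012]
[ 0.442 -0.139  0.012]
s [ 0.532 -0.26   0.012]
s [ 0.434 -0.254  0.012]
s [ 0.441 -0.135  0.012]
s [ 0.538 -0.147  0.012]
rl [0.452 0.275 0.044]
rl [0.306 0.304 0.044]
rt [0.457 0.271 0.044]
rt [0.309 0.3   0.044]
ru [0.499 0.506 0.175]
ru [0.363 0.533 0.175]
[-4.26033432e+00  8.82568540e+00 -6.62192060e+00 -2.54444375e-14
 -7.45523940e+01 -8.57396657e+01]
[-4.26033432e+00  8.82568540e+00 -6.62192060e+00  2.54444375e-14
 -7.45523940e+01  9.42603343e+01]
[-4.26033432e+00  8.82568540e+00 -6.62192060e+00 -2.54444375e-14
 -7.45523940e+01 -7.57396657e+01]
```

```bash
python3 - <<'E'
from h import *
print(atz(TP,315,100,.12),atz(TP,380,150,.12))
env.goto([0.545,-0.20,0.24],[-90,0,-3])
f=env.grab_frame("wrist"); cv2.imwrite("pics/w1.png",f["image"])
import pickle; pickle.dump(f,open("w1.pkl","wb"))
for t in ["carrier_grip","jar","tin"]: print(t,[(np.round(d["xyz"],4).tolist(),round(d["score"],2)) for d in env.search_frame(f,t)[:2]])
print(env.read_state()["clock"],env.read_state()["position"])
E
```

```text
[ 0.82547917 -0.24672407  0.12      ] [ 0.60011496 -0.5144004   0.12      ]
carrier_grip [([0.4904, -0.207, 0.0091], 0.68)]
jar [([0.461, -0.0935, 0.0826], 0.67)]
tin [([0.3648, -0.2033, 0.0325], 0.91)]
3.5917 [ 0.5447596  -0.20066498  0.23997885]
```

View pics/w1.png

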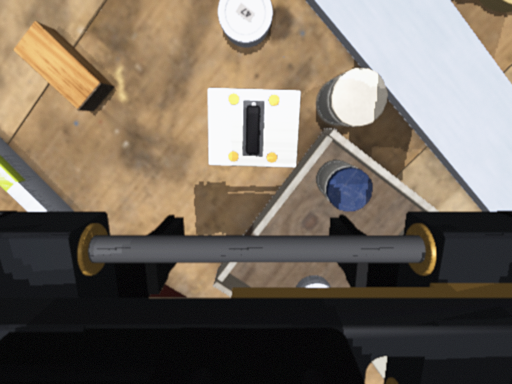

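The wrist view shows the plate clearly, with corners near (208,88), (300,91), (298,167) and (208,165) and the black handle at (254,128). I'll fit the plate outline on the z = 12 mm plane.

```bash
python3 - <<'E'
from h import *
import pickle
f=pickle.load(open("w1.pkl","rb")); im=f["image"]
m=(im.min(2)>170).astype(np.uint8); m[:, :195]=0;m[:,312:]=0;m[:75]=0;m[180:]=0
n,l,s,c=cv2.connectedComponentsWithStats(m); k=1+np.argmax(s[1:,4])
cnt=max(cv2.findContours((l==k).astype(np.uint8),cv2.RETR_EXTERNAL,cv2.CHAIN_APPROX_NONE)[0],key=cv2.contourArea)[:,0]
P=np.array([atz(f,u,v,0.012)[:2] for u,v in cnt])
r=cv2.minAreaRect((P*1000).astype(np.float32)); print(r)
# handle top
hm=(im.max(2)<60).astype(np.uint8);hm[:, :225]=0;hm[:,285:]=0;hm[:90]=0;hm[165:]=0
ys,xs=np.nonzero(hm);print(xs.min(),xs.max(),ys.min(),ys.max())
hc=np.array([[u,v] for u,v in zip(xs,ys)])
H=np.array([atz(f,u,v,0.062)[:2] for u,v in hc]);print(H.mean(0),cv2.minAreaRect((H*1000).astype(np.float32)))
crop(im,195,75,315,180,6,"w1c.png")
E
```

```text
((490.7076721191406, -203.88246154785156), (119.8780517578125, 99.98503112792969), 85.41674041748047)
246 259 106 154
[ 0.49100363 -0.20355636] ((491.3977966308594, -203.36961364746094), (15.17923641204834, 54.34952163696289), 86.49362182617188)
```

View pics/w1c.png

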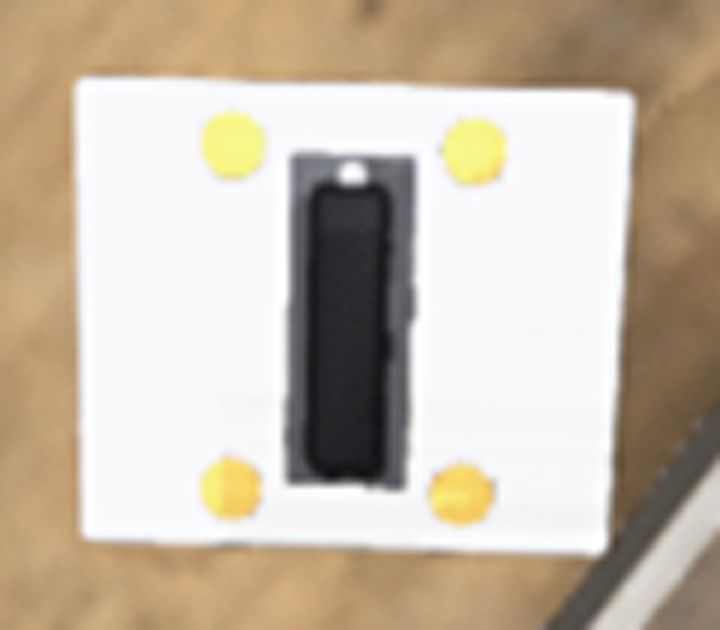

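The fit gives 119.9 x 100.0 mm, matching the nominal size. The centre is (0.4907, -0.2039) and the yaw is about -4.6°; the handle estimate agrees. Next is the pick.

```bash
python3 - <<'E'
from h import *
y=-4.3
env.gripper_to(0.55,40)
env.goto([0.4909,-0.2038,0.13],[-90,0,y])
print(env.move_straight([0.4909,-0.2038,0.027],rate=0.12,force_limit=15))
s=env.read_state();print(s["position"],s["force"],s["clock"])
env.gripper_to(0.0,45)
s=env.read_state();print(s["opening"]*87,s["force"],s["clock"])
env.move_straight([0.4909,-0.2038,0.23],rate=0.25)
s=env.read_state();print(s["opening"]*87,s["force"],s["wrist_torque"],s["clock"])
E
```

```text
False
[ 0.49175966 -0.20392729  0.02777614] [0.17199374 0.6402244  1.21407718] 6.0833
15.744396033643746 [-0.48152518  2.02528374  1.77817988] 6.7417
15.798014744166471 [-0.29187344  1.36786817 -5.59526397] [ 0.0110113  -0.02604332 -0.01091375] 7.7
```

```bash
cat >> h.py <<'E'
def bedframe(x0,y0,yaw,z0=0.03,sl=30):
    B=(R.from_euler('z',yaw,degrees=True)*R.from_euler('y',-sl,degrees=True)).as_matrix()
    return B,np.array([x0,y0,z0])
def toolori(B,flip):
    X=B[:,0]*(-1 if flip else 1);Z=B[:,1]*(-1 if flip else 1);Y=-B[:,2]
    return R.from_matrix(np.c_[X,Y,Z]).as_euler('xyz',degrees=True)
E
python3 - <<'E'
from h import *
B,o=bedframe(0.383,0.286,78.7)
for fl in (0,1):
    ori=toolori(B,fl); print(fl,ori)
    for bx,bz in [(0.02,0.12),(0.02,0.028),(0.1,0.028),(0.2,0.028),(0.2,0.12)]:
        q=env.inverse_kinematics(o+B@[bx,0,bz],ori); print(bx,bz,None if q is None else np.round(q,1))
print('look',env.inverse_kinematics([0.37,0.25,0.32],[-90,0,-101.3]),env.inverse_kinematics([0.44,0.5,0.32],[-90,0,78.7]))
E
```

```text
0 [-90.  -30.   78.7]
0.02 0.12 [ 37.    3.8 -31.2 -33.9 -36.6 -24.1]
0.02 0.028 [ 39.2  14.7 -30.6 -43.5 -27.5 -14.4]
0.1 0.028 [ 47.8  13.8 -26.4 -33.7 -27.6 -32.1]
0.2 0.028 [ 54.9  14.8 -19.  -23.4 -30.5 -48.7]
0.2 0.12 [ 52.9   6.2 -18.1 -19.8 -40.  -51.8]
1 [ -90.    30.  -101.3]
0.02 0.12 [ 37.    3.8 -31.2 -33.9 -36.6 155.9]
0.02 0.028 [ 39.2  14.7 -30.6 -43.5 -27.5 165.6]
0.1 0.028 [ 47.8  13.8 -26.4 -33.7 -27.6 147.9]
0.2 0.028 [ 54.9  14.8 -19.  -23.4 -30.5 131.3]
0.2 0.12 [ 52.9   6.2 -18.1 -19.8 -40.  128.2]
look [ 55.01481929   0.70507914 -12.86868807   0.         -76.42623279
 113.68518071] [ 62.53451605  23.79056691  16.84096135   0.         -83.05039444
 -73.83451605]
```

```bash
python3 - <<'E'
from h import *
import pickle
env.goto([0.45,0.53,0.33],[-90,0,78.7])
f=env.grab_frame("wrist"); cv2.imwrite("pics/w2.png",f["image"]); pickle.dump(f,open("w2.pkl","wb"))
for t in ["bed_stop","catch_left_nose","catch_right_nose","bed"]: print(t,[(np.round(d["xyz"],4).tolist(),round(d["score"],2)) for d in env.search_frame(f,t)[:3]])
s=env.read_state();print(s["opening"]*87,s["force"],s["clock"])
crop(f["image"],130,0,400,220,2.9,"w2c.png")
E
```

```text
bed_stop [([0.4093, 0.4158, 0.1095], 0.97)]
catch_left_nose [([0.3513, 0.3925, 0.1142], 0.71)]
catch_right_nose [([0.4527, 0.3699, 0.1051], 0.79)]
bed [([0.4059, 0.4121, 0.1152], 0.58)]
15.560443271760672 [ 0.14162241 -0.14998576 -4.81793156] 10.575
```

View pics/w2.png

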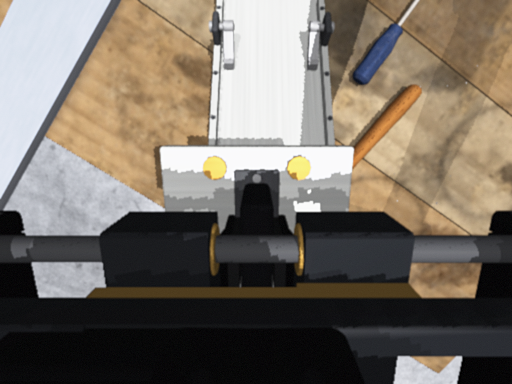

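View pics/w2c.png

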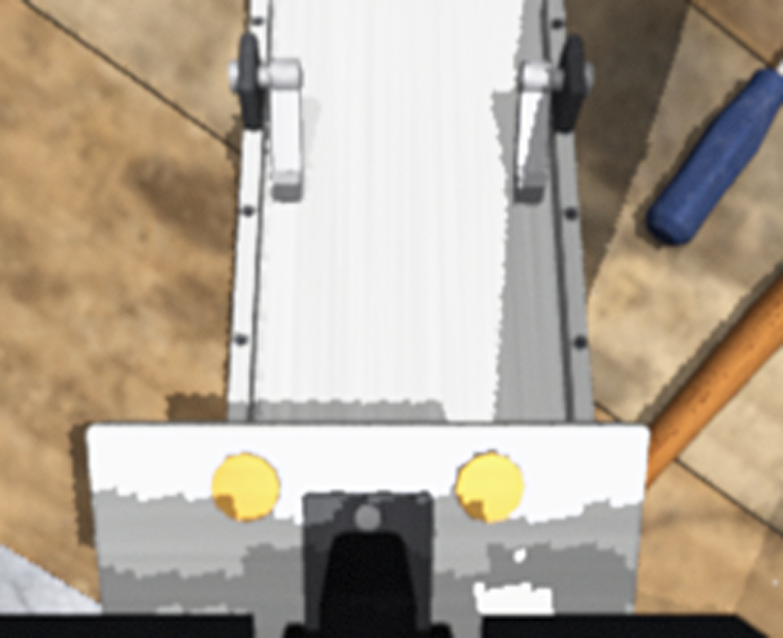

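```bash
python3 - <<'E'
from h import *
import pickle
B,o=bedframe(0.383,0.286,78.7)
env.goto(o+B@[0.19,0,0.18],toolori(B,0))
f=env.grab_frame("wrist"); cv2.imwrite("pics/w3.png",f["image"]); pickle.dump(f,open("w3.pkl","wb"))
for t in ["bed_stop","catch_left_nose","catch_right_nose","bed"]: print(t,[(np.round(d["xyz"],4).tolist(),round(d["score"],2)) for d in env.search_frame(f,t)[:3]])
s=env.read_state();print(s["opening"]*87,s["force"],s["clock"],f["position"],s["position"])
crop(f["image"],130,0,400,220,2.9,"w3c.png")
E
```

```text
bed_stop [([0.3976, 0.3484, 0.0684], 0.73)]
catch_left_nose [([0.3511, 0.3893, 0.1109], 0.68)]
catch_right_nose [([0.4517, 0.3666, 0.1074], 0.95), ([0.3939, 0.3343, 0.2542], 0.3)]
bed [([0.3962, 0.3479, 0.0692], 0.66), ([0.3938, 0.3322, 0.2553], 0.37)]
15.277339420035796 [ 0.19032413 -0.71210981 -5.53810072] 11.625 [0.36991102 0.22125109 0.38830705] [0.39785949 0.36003231 0.28070066]
```

View pics/w3c.png

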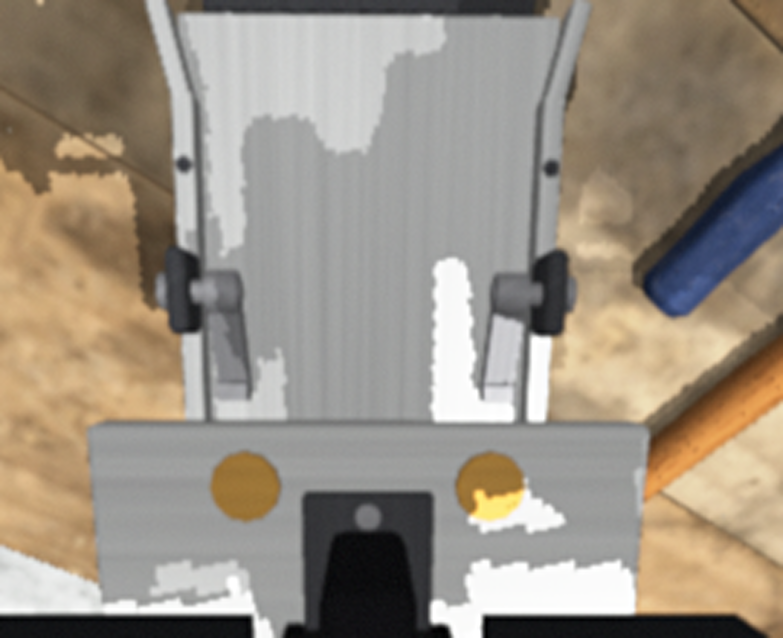

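```bash
cat > fit.py <<'E'
from h import *
import pickle
from scipy.optimize import least_squares
w2=pickle.load(open("w2.pkl","rb"));w3=pickle.load(open("w3.pkl","rb"))
c=lambda u,v:(130+u/2.9,v/2.9)
s=lambda u,v:(130+u/6,245+v/6)
obs=[("w3 noseL",w3,(.14,.052,.003),c(498.5,400)),("w3 noseR",w3,(.14,-.052,.003),c(234,400)),
("w2 noseL",w2,(.14,.052,.003),c(529,200)),("w2 noseR",w2,(.14,-.052,.003),c(287,200)),
("sc noseR",SC,(.14,-.052,.003),s(330,202)),("sc noseL",SC,(.14,.052,.003),s(487,338)),
("w3 low",w3,(0,0,0),c(371,15.5)),]
def F(p,full=False):
    B,o=bedframe(p[0],p[1],p[2]); r=[]
    for n,f,X,uv in obs:
        r.append(proj(f,o+B@np.array(X))[0]-uv)
    r=np.array(r); return r if full else r.ravel()
if __name__=="__main__":
    q=least_squares(F,[.383,.286,78.7],loss='soft_l1'); p=q.x;print(p)
    for (n,*_),e in zip(obs,F(p,True)): print(n,np.round(e,2))
    B,o=bedframe(*p)
    def draw(f,name,box,sc):
        im=cv2.resize(f["image"][box[1]:box[3],box[0]:box[2]],None,fx=sc,fy=sc,interpolation=cv2.INTER_CUBIC)
        L=[[(0.03,y,z),(.256,y,z)] for y in(-.063,.063) for z in (0,.016)]+[[(0,-.063,0),(0,.063,0)],[(.256,-.063,0),(.256,.063,0)],[(.256,-.063,.022),(.256,.063,.022)],[(.14,-.063,.003),(.14,.063,.003)]]
        for l in L:
            P=np.array([np.array(l[0])+(np.array(l[1])-l[0])*t for t in np.linspace(0,1,30)])
            uv=(proj(f,o+P@B.T)-[box[0],box[1]]+.5)*sc
            cv2.polylines(im,[np.round(uv).astype(int)],False,(0,0,255) if l[0][2]==0 else (0,200,0),1)
        cv2.imwrite("pics/"+name,im)
    draw(w3,"o3.png",(130,0,400,220),2.9);draw(w2,"o2.png",(130,0,400,220),2.9)
    SC["image"]=cv2.imread("pics/scene0.png");draw(SC,"os.png",(130,245,260,345),6)
E
python3 fit.py
```

```text
[ 0.38285887  0.29076861 78.33216453]
w3 noseL [-0.87  0.2 ]
w3 noseR [ 1.67 -0.41]
w2 noseL [0.21 0.9 ]
w2 noseR [1.09 0.4 ]
sc noseR [-1.03 -1.  ]
sc noseL [-0.85 -1.94]
w3 low [-0.26 -1.17]
```

View pics/o3.png

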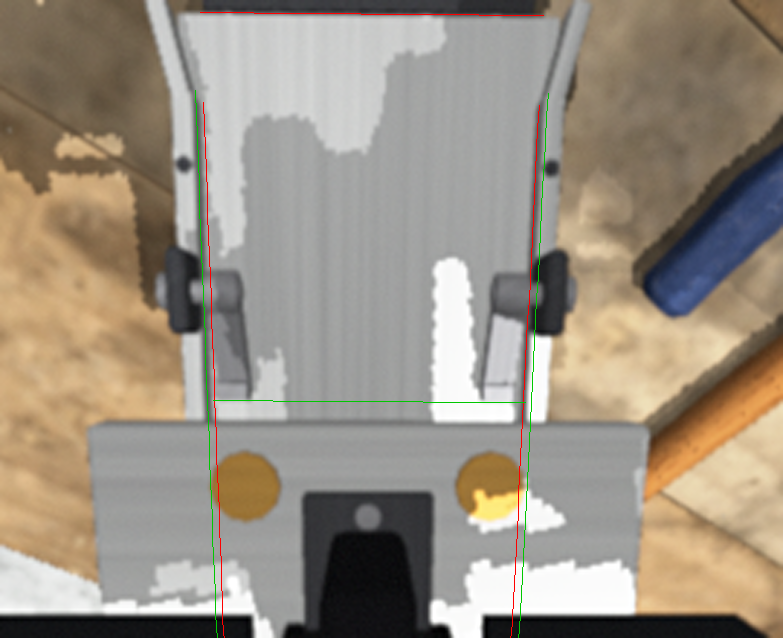

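View pics/o2.png

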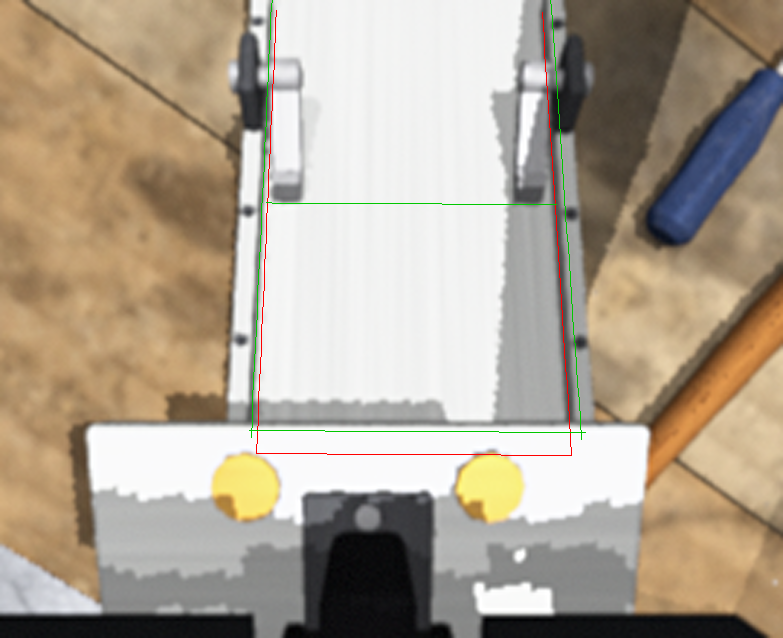

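View pics/os.png

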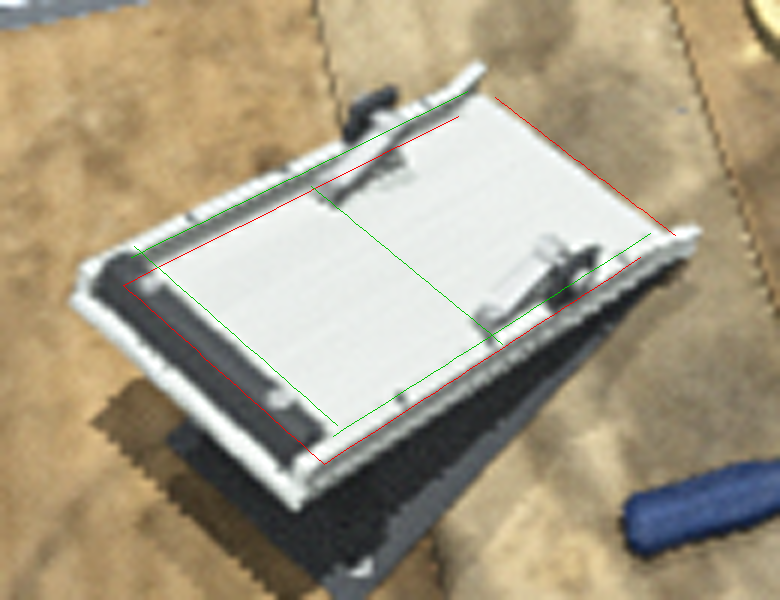

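The overlay is within about 1–2 px, but the rails sit slightly to the image left of the model. I'll zoom in to refine this, and use the plate in the hand to check the camera offset.

```bash
python3 - <<'E'
from h import *
import pickle
w3=pickle.load(open("w3.pkl","rb"));w2=pickle.load(open("w2.pkl","rb"))
im=w3["image"]
a=cv2.resize(im[0:150,180:220],None,fx=8,fy=4,interpolation=cv2.INTER_NEAREST)
b=cv2.resize(im[0:150,295:335],None,fx=8,fy=4,interpolation=cv2.INTER_NEAREST)
cv2.imwrite("pics/z3.png",np.hstack([a,np.zeros((600,20,3),np.uint8),b]))
im=w2["image"]
a=cv2.resize(im[0:150,200:240],None,fx=8,fy=4,interpolation=cv2.INTER_NEAREST)
b=cv2.resize(im[0:150,305:345],None,fx=8,fy=4,interpolation=cv2.INTER_NEAREST)
cv2.imwrite("pics/z2.png",np.hstack([a,np.zeros((600,20,3),np.uint8),b]))
for w,ori,pos in [(w3,None,None)]:
    # plate edges in the tool frame
    B,o=bedframe(0.383,0.286,78.7)
    T=E(toolori(B,0)); tcp=np.array([0.39785949,0.36003231,0.28070066])
    print("cam in tool",T.T@(w["position"]-tcp)); 
    c=lambda u,v:(130+u/2.9,v/2.9)
    for uv in [c(90,425),c(648,425),c(105,610),c(636,610)]:
        p,d=ray(w,*uv); p=T.T@(p-tcp);d=T.T@d; t=(0.028-0.012-p[1])/d[1]; print(np.round(p+d*t,4))
E
```

```text
cam in tool [-0.06879768 -0.16397351  0.00021303]
[-0.0518  0.016  -0.0591]
[-0.052   0.016   0.0603]
[-0.0102  0.016  -0.059 ]
[-0.0104  0.016   0.0611]
```

View pics/z3.png

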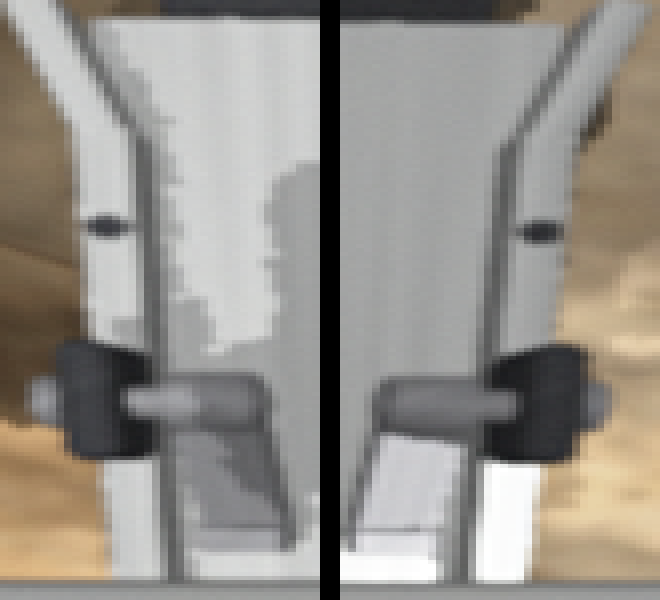

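View pics/z2.png

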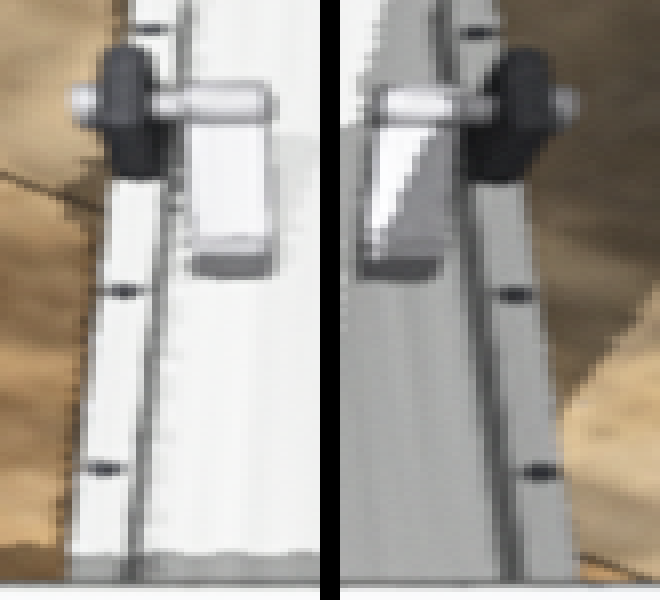

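```bash
cat > fit2.py <<'E'
from fit import *
# (frame, v, y, z, u)
rails=[(w3,62,-.063,.016,197.6),(w3,62,-.063,0,199.5),(w3,62,.063,0,312.6),(w3,62,.063,.016,315.5),
(w3,139.5,-.063,.016,199.9),(w3,139.5,-.063,0,202.25),(w3,139.5,.063,0,307.75),(w3,139.5,.063,.016,311),
(w2,139.5,-.063,.016,215.75),(w2,139.5,-.063,0,217.5),(w2,139.5,.063,0,324.5),(w2,139.5,.063,.016,327.6),
(w2,62,-.063,.016,218.5),(w2,62,-.063,0,220.1),(w2,62,.063,0,319.75),(w2,62,.063,.016,322.25)]
t=np.linspace(0.0,.27,60)
def G(p,full=False):
    B,o=bedframe(*p[:3],z0=0.03+p[3]); r=[]
    for f,v,y,z,u in rails:
        P=np.c_[t,0*t+y,0*t+z]; uv=proj(f,o+P@B.T); k=np.argsort(uv[:,1]); r.append(np.interp(v,uv[k,1],uv[k,0])-u)
    lon=[]
    for n,f,X,uv in obs: lon.append((proj(f,o+B@np.array(X))[0]-uv)[1])
    if full: return np.array(r),np.array(lon)
    return np.r_[r,lon,p[3]/0.001]
q=least_squares(G,[.383,.288,78.5,0]);print(q.x);r,l=G(q.x,True);print(np.round(r,2));print(np.round(l,2))
E
python3 fit2.py
```

```text
[ 3.84229140e-01  2.90870063e-01  7.83399843e+01 -2.23290743e-04]
[-0.85 -0.01  0.01 -0.15 -0.01  0.21  0.94  0.27 -0.42 -0.05 -0.33  0.25
  0.58  0.92 -0.64  0.25]
[ 0.35 -0.25  1.24  0.75 -1.13 -2.1  -0.82]
```

```bash
cat >> h.py <<'E'
BB,OO=bedframe(0.3848,0.2907,78.34)
def W(x,y,z): return OO+BB@[x,y,z]
def bs():
    s=env.read_state(); p=BB.T@(s["position"]-OO); return np.round(p*1000,1),np.round(BB.T@s["force"],1),round(s["opening"]*87,1),round(s["clock"],2)
ORI=toolori(BB,0)
E
python3 - <<'E'
from h import *
import pickle
env.move_straight(W(0.10,0,0.14),ORI,rate=0.2)
env.move_straight(W(0.018,0,0.075),ORI,rate=0.15); print(bs())
f=env.grab_frame("wrist"); cv2.imwrite("pics/w4.png",f["image"]); 
g=env.grab_frame("scene"); cv2.imwrite("pics/s4.png",g["image"]);crop(g["image"],130,205,310,345,4.3,"s4c.png")
print(bs())
E
```

```text
(array([19.6, -1. , 75.5]), array([-2. , -0.8, -3.8]), 15.5, 13.1)
(array([19.6, -0.7, 75.6]), array([-2.3,  0.6, -3.4]), 15.5, 13.2)
```

View pics/s4c.png

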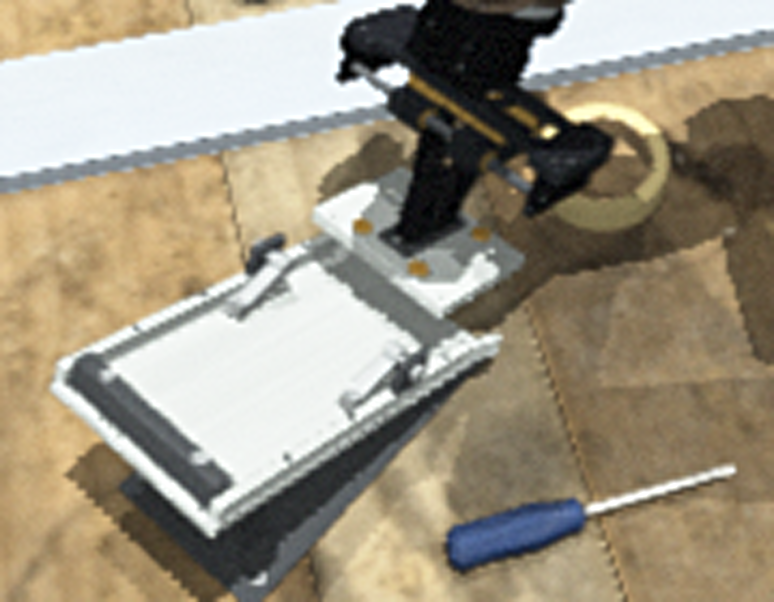

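View pics/w4.png

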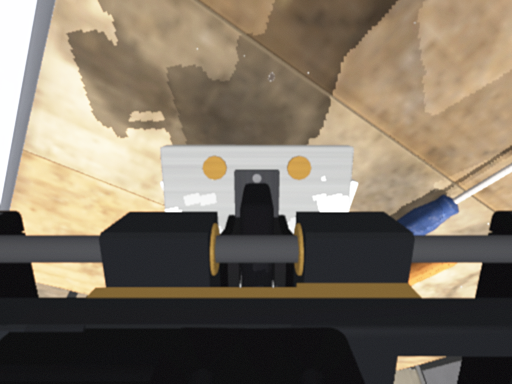

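The plate hovers over the lower bed between the rails, and the catch noses are clear up-slope. Next I'll lower it with a force limit.

```bash
python3 - <<'E'
from h import *
import pickle
print(env.move_straight(W(0.018,0.0007,0.045),ORI,rate=0.1,force_limit=6),bs())
print(env.move_straight(W(0.018,0.0007,0.022),ORI,rate=0.03,force_limit=6),bs())
g=env.grab_frame("scene"); cv2.imwrite("pics/s5.png",g["image"]);crop(g["image"],130,205,310,345,4.3,"s5c.png")
E
```

```text
False (array([18.1,  0.6, 44.9]), array([-2.6, -0.2, -3.3]), 15.6, 13.65)
True (array([17.5,  0.8, 26.4]), array([-0.7, -0.4,  4.2]), 15.4, 14.27)
```

View pics/s5c.png

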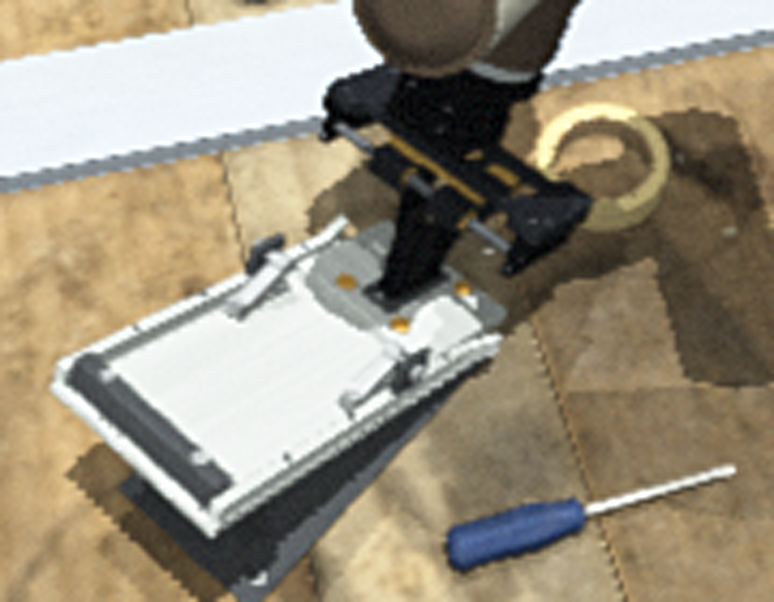

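Contact came at the expected height, so the plate is on the bed inside the channel. I'll slide it up in two stages.

```bash
python3 - <<'E'
from h import *
print(env.move_straight(W(0.06,0.0007,0.0265),ORI,rate=0.06,force_limit=15),bs())
print(env.move_straight(W(0.13,0.0007,0.0265),ORI,rate=0.06,force_limit=15),bs())
g=env.grab_frame("scene"); cv2.imwrite("pics/s6.png",g["image"]);crop(g["image"],130,205,310,345,4.3,"s6c.png")
E
```

```text
False (array([59.9,  1. , 26.4]), array([-1.9,  0.6,  1.4]), 15.9, 15.21)
False (array([129.9,   0.8,  26.4]), array([-2.7,  1.5,  0.7]), 15.7, 16.52)
```

View pics/s6c.png

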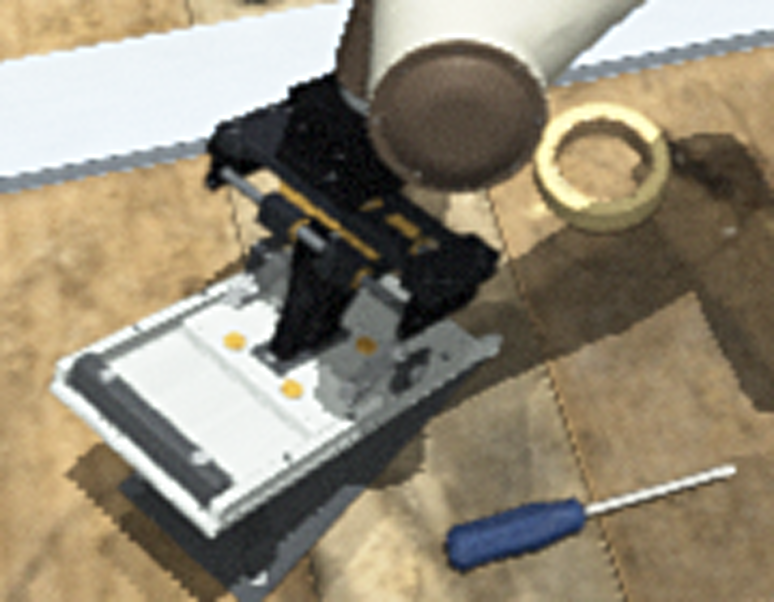

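```bash
python3 - <<'E'
from h import *
print(env.move_straight(W(0.185,0.0007,0.0265),ORI,rate=0.06,force_limit=15),bs())
print(env.move_straight(W(0.209,0.0007,0.0265),ORI,rate=0.03,force_limit=8),bs())
env.dwell(0.2);print(bs())
g=env.grab_frame("scene"); cv2.imwrite("pics/s7.png",g["image"]);crop(g["image"],130,205,310,345,4.3,"s7c.png")
f=env.grab_frame("wrist"); cv2.imwrite("pics/w7.png",f["image"]);
E
```

```text
False (array([185.4,   0.7,  26.5]), array([-2.2,  0.1, -0.2]), 15.2, 17.64)
True (array([206.4,   0.9,  26.4]), array([-1.1, -0.5,  3.6]), 15.3, 18.38)
(array([205.2,   1. ,  26.4]), array([-0.6, -0.5,  6. ]), 15.8, 18.58)
```

View pics/s7c.png

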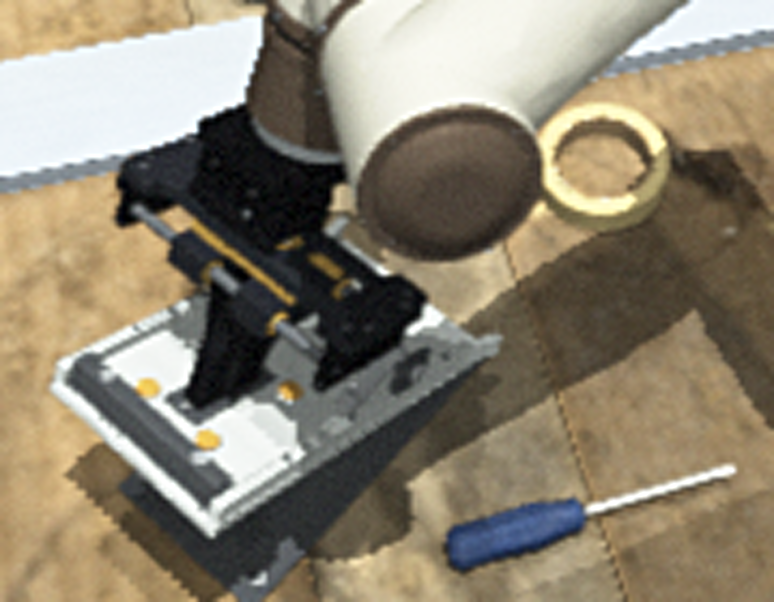

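View pics/w7.png

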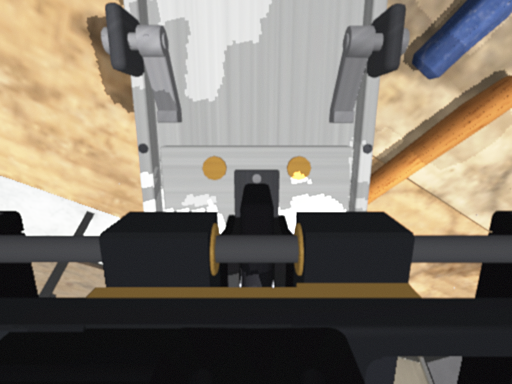

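The plate reached the stop at x ≈ 206. In the wrist view both catch noses (row ~122) lie behind the plate's rear edge (row ~145), so both have dropped. I'll ease it back a little, then release and retreat square to the bed.

```bash
python3 - <<'E'
from h import *
print(env.move_straight(W(0.194,0.0007,0.0272),ORI,rate=0.03,force_limit=8),bs())
env.gripper_to(0.36); env.dwell(0.3); print(bs())
f=env.grab_frame("wrist"); cv2.imwrite("pics/w8.png",f["image"])
print(env.move_straight(W(0.194,0.0007,0.12),ORI,rate=0.1,force_limit=10),bs())
env.move_straight(W(0.22,0.0007,0.24),ORI,rate=0.15)
f=env.grab_frame("wrist"); cv2.imwrite("pics/w9.png",f["image"])
g=env.grab_frame("scene"); cv2.imwrite("pics/s9.png",g["image"]);crop(g["image"],130,205,310,345,4.3,"s9c.png")
for t in ["catch_left_nose","catch_right_nose","carrier_grip","jar","tin","block"]: print(t,[(np.round(d["xyz"],4).tolist(),round(d["score"],2)) for d in env.search_frame(g,t)[:3]])
print(bs())
E
```

```text
True (array([194.2,   1.7,  26.4]), array([-3.5, -0.1,  4.5]), 15.7, 18.98)
(array([195.7,   1.4,  26.4]), array([ 0.1, -0.3,  0.1]), 31.2, 19.89)
False (array([193.5,   0.9, 119.4]), array([ 0.4, -0.5, -0.3]), 31.4, 21.02)
catch_left_nose [([0.3514, 0.393, 0.1083], 0.55)]
catch_right_nose [([0.4491, 0.3629, 0.1073], 0.53)]
carrier_grip [([0.4069, 0.4546, 0.1462], 0.9)]
jar [([0.4521, -0.0733, 0.0673], 0.79)]
tin [([0.3522, -0.1931, 0.0348], 0.76)]
block [([0.3763, -0.4269, 0.0129], 0.46)]
(array([219.8,   0.7, 239.7]), array([ 0.8, -1. ,  0.7]), 31.4, 22.39)
```

View pics/s9c.png

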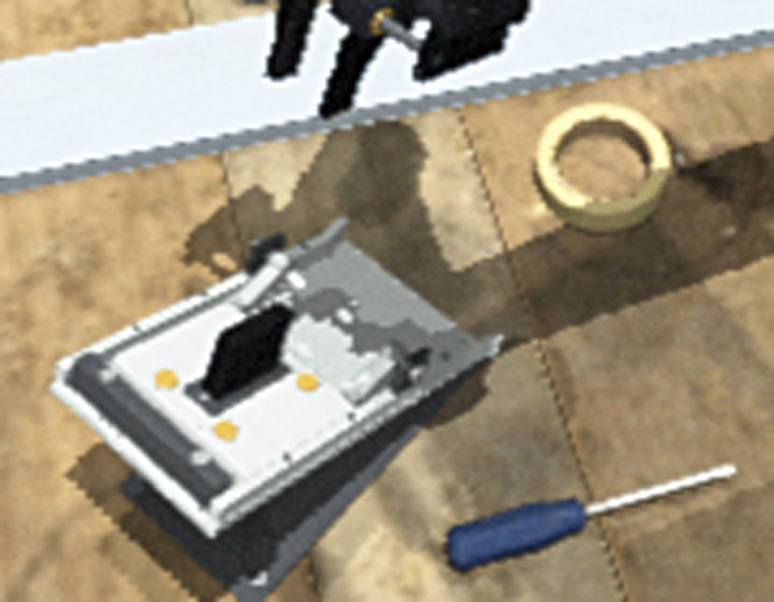

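View pics/w9.png

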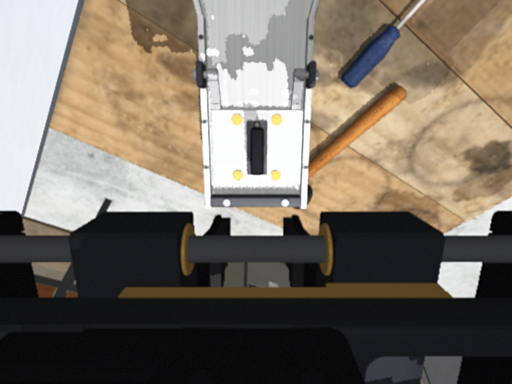

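View pics/w8.png

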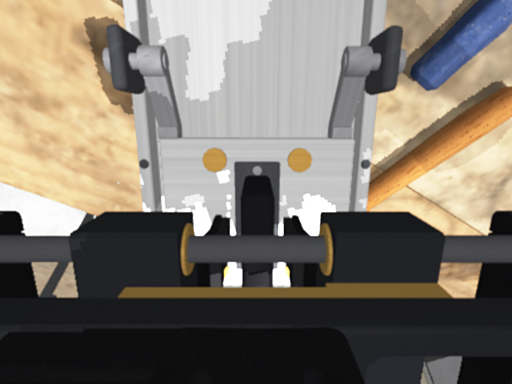

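```bash
python3 - <<'E'
from h import *
f=env.grab_frame("wrist"); im=f["image"]; crop(im,185,50,330,215,4,"w10c.png")
hm=(im.max(2)<50).astype(np.uint8);hm[:, :242]=0;hm[:,275:]=0;hm[:115]=0;hm[182:]=0
ys,xs=np.nonzero(hm); P=[]
for u,v in zip(xs,ys):
    p,d=ray(f,u,v); p=BB.T@(p-OO);d=BB.T@d; t=(0.062-p[2])/d[2]; P.append((p+d*t)[:2]*1000)
P=np.array(P,np.float32);print(cv2.minAreaRect(P))
E
```

```text
((187.2796630859375, 1.9783930778503418), (14.275554656982422, 53.760982513427734), 89.78907775878906)
```

View pics/w10c.png

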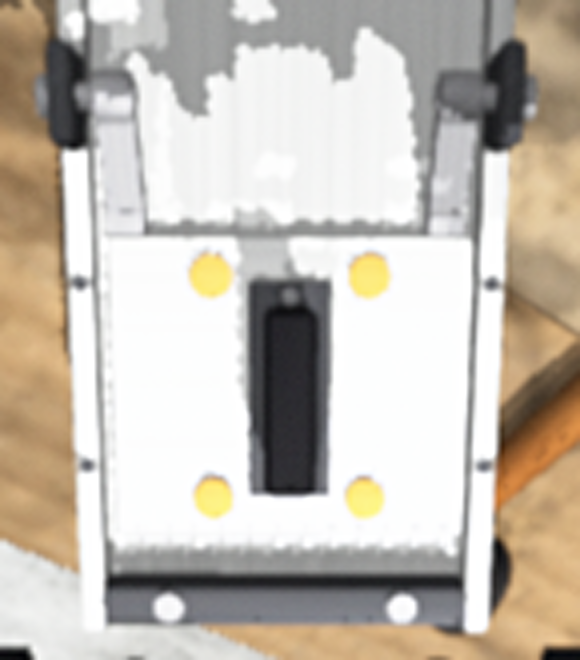

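```bash
python3 - <<'E'
from h import *
print(bs()); env.close_job()
E
```

```text
(array([219.9,   0.7, 239.8]), array([0.7, 0.1, 0.2]), 30.9, 22.44)
the job is handed in; nothing more can be done
```

I picked up the carrier by its handle, laid it on the lower bed at bed x ≈ 18 mm, and slid it up under both catches to the upper stop. I then eased it back onto the dropped catches, let go and moved clear. The job was handed in at about 22.4 s of the 43 s allowed; it reports no verdict.

**What the last checks showed**
- **Catches:** in the last wrist picture both had dropped, with their noses against the plate's rear edge.
- **Plate:** it lies between the rails with a gap to the stop, about 2 mm off centre and turned about 0.2°.
- **Robot:** the hand was about 0.24 m off the bed, and the force on it read close to zero.
- **Slide:** in the one scene picture taken partway up, the catches appeared to be riding on the plate. I did not measure their angles.
- **Bystanders:** the jar and tin were found where they had been. The block's last detection was weak (score 0.46) and about 27 mm from the first, mostly in x. I took that as detector error because the robot never went near the block, but I did not look again.

**Readings that disagree:** the last picture put the handle at bed x ≈ 187 mm, only just inside the 186 mm limit. Resting on the catches should put the centre at about 190 mm, and when the plate met the catches the tool was at about 194 mm. My bed and camera estimate is good to about 2 mm, so I trusted the contact.

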